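Change the suction over to the other inlet of the extraction box

ROBOT

A 6-joint arm with a two-finger parallel gripper is mounted at the origin on the work surface. World frame = base frame: x ahead of the robot, y to its left, z up, the work surface at z = 0. Lengths are in m, angles in rad, forces in N, time in s.
With the tool pointing down it reaches from about 0.35 to 0.975 m from the base axis. Payload 4.9 kg.
Tool frame: the origin (TCP) lies on the centre line of the jaws, within the pads' length; the fingertips stand 11 mm ahead of it and the grasp point (between the pads) lies 8 mm behind it; z points along the fingers, y is the direction in which the jaws open and shut (so a half turn about z gives the same grasp; the last joint's range is limited). The gripper opens to 85 mm and grips with 20 to 120 N. Pads are 22 mm wide; open, the fingers measure 114 mm over their backs; the gripper's body (76 mm by 85 mm) begins 54 mm behind the grasp point. The pads swing forward as they close: fully open they stand 13 mm farther back than shut.
Start: joints at [1.207, 0.053, 1.613, -0, 1.476, -0.119], TCP at [0.151, 0.606, 0.242] pointing down, gripper open.
Joint ranges: [-3.01, 3.01], [-1.01, 2.22], [0.06, 2.58], [-1.02, 4.17], [0.09, 2.62], [-3.14, 3.14]. Speed limits (rad/s): [2.57, 2.57, 3.14, 3.14, 3.14, 3.14].

INTERFACE

Orientations are given as a rotation vector (axis times angle).
In Python, from station import ctrl gives the robot as it stands.
- The arm moves only by the tool send_rows, never from a script. Its argument "series" is a list of rows, each an object of numbers: "tx", "ty", "tz": the shift along the tool's x, y, z in cm; "wx", "wy", "wz": the turn, a rotation vector about the tool's x, y, z in rad; "jaw": the closure, from 0 (fully open) to 1 (shut). In form: [{"tx": .., "ty": .., "tz": .., "wx": .., "wy": .., "wz": .., "jaw": ..}, ...]. A call has 1 to 5 rows; each row shifts and turns the pose as measured when the row begins, along the tool's axes as they then stand; what a row does not reach is not made up. A row lasts 1/8 s, in which the tool goes at most 62.5 mm and 10.7 degrees, less where a joint would pass 70% of its speed; a pose out of reach is approached as far as the arm can. A call is refused whole if a number of a shift passes 6.25 or a number of a turn 0.188, either way. A call with a gripper value outside its range is refused whole. The fingers move at their own pace and stop on an object; "squeeze" is the grip in N (left out, the last holds). Time passes only in rows, so rows that do not move let the fingers close. It gives the time, the measured TCP pose, the force and the opening at its end, in the units of the state.
- ctrl.get_obs(): the state, without advancing time (a new reading comes with each control period).
- ctrl.get_image(name): name is "scene" or "top"; returns the picture (420x560x3 uint8, red, green, blue); there is no depth.
- ctrl.camera_info(name): a dict with "mtx" (3x3 intrinsics, pixels), "R" (3x3) and "t" (3): a world point X has camera coordinates R X + t. Camera axes: x right, y down, z forward; pixel columns grow to the right and rows downward; lengths in m; the calibration is good to about 2 mm. A picture is of the moment at which its call begins. camera_info takes no time and is no camera call.
- ctrl.finish_job(): hands the job in, once; it reports no verdict.
The state is a dict: "t": time; "q": joint angles; "dq": joint speeds; "effort": joint torques, N m; "tool_pos": TCP position; "tool_rot": TCP orientation; "contact_force": force on the tool from outside, world axes, zero at the start; "wrist_torque": the same for the moment, N m; "opening": finger opening in m.
Only numpy, scipy, OpenCV 4.12 (cv2) and the standard library are available. Lean on these libraries where they do the work, as an engineer would, in place of code of your own. Each camera call takes 0.05 s, during which the arm holds its last target.

TASK

The dust extraction is running and the steel extraction box on the bench draws through one of the two inlets in its top. Change over to the other inlet: first slide the shut shutter fully open, then slide the one that was open fully shut, so that the fan is never left with both closed. The shutters are thin flush sheets without a handle: press down on them just hard enough to drag them along and do not bend them, and leave the things lying about where they are.

Things in the scene. Friction and masses are not known exactly. Their poses are not given: they have to be found in the camera images.
- plenum: The extraction box: galvanised sheet metal, screwed to the bench, 250 mm (x) by 310 mm (y), 90 mm high, a round duct leaving its back. Origin on the bench, 145 mm behind the front face, midway across. x points from its front (robot side) to its back, y to its left, z up. Two alike slide gates sit on its top, 75 mm left and right of its middle; which of them is shut at the start varies.
- gate_new: The gate, 130 mm wide, whose shutter is to be OPENED (shut at the start). Origin midway across on the box's top (90 mm above the bench), at the front edge of a fixed cover plate 22 mm high that hides the shutter's tail behind it (x > 0). Before it (x < 0) the shutter lies exposed in a trough 96 mm wide between side guides 20 mm high, up to the front stop bar (20 mm high) at x = -110 mm. Axes as the box's.
- gate_old: The other gate, alike, whose shutter is to be SHUT (wholly or mostly open at the start); same origin and axes. Where a shutter is drawn back, the inlet shows in front of it, closed by a fixed wire guard level with the box's top. A gate and its shutter bear 22 N at most (press and push together); more bends them.
- slide_new (a joint): Opening in m of the shutter to be opened: 0 shut (front edge at the front stop), growing as it slides back (gate +x) under its cover, 0.060 fully open at its end stop, with 50 mm still exposed. Stays where it is left. The shutter is a plain flat level sheet, 96 mm wide, no handle, lip or hole. It drags with 4 to 6 N; a fingertip's friction on it is 0.45 to 0.75 (dust), so up to 12 N of press is needed.
- slide_old (a joint): Opening in m of the shutter to be shut: same meaning. Each sheet lies on springy felt packed to a height of its own: shut, its face is 5 to 13 mm below the tops of the guides, not known beforehand. Ramps lift it steadily by 2 to 5 mm as it opens, and it sinks by as much as it shuts. Pressed, it gives 1 mm for every 4 to 11 N and comes back up when let go. The two differ in all this.
- caster_mid (a point): Bystander: a steel plate caster standing wheel up on its 75 mm square plate, 90 mm high; point midway up, over the plate's middle.
- carton_mid (a point): Bystander: a small cardboard carton of screws, 90 x 65 x 50 mm; its centre.
- sander_mid (a point): Bystander: a cork sanding block, 110 x 65 x 26 mm; its centre.
- tape_mid (a point): Bystander: a black tape measure standing on edge, 72 x 36 x 68 mm; its centre.

How it is judged:
On the way, in this order (a step that is already met when the one before it is completed fails the run):
1. the shut shutter is slid fully open while the other still stands open (value of joint slide_new above 0.055 m and value of joint slide_old above 0.025 m), for 0.2 s.
2. the other shutter is slid fully shut (value of joint slide_old below 0.004 m and value of joint slide_new above 0.055 m), for 0.2 s.
At the end, for the whole second after the job is handed in: the shutter that was shut stands fully open (within 5 mm of its stop), the other is fully shut (within 4 mm of its stop), and the four bystanders stand within 20 mm of where they were (all of step 2 and distance of each of caster_mid, carton_mid, sander_mid, tape_mid from where it was at the start of the episode below 0.02 m); the robot touches nothing.
It fails at once if a gate or its shutter sheet is bent: pressed or pushed with more than 22 N in all (contact force between any of gate_new, gate_old and anything else above 22 N).
It fails at once if both shutters are closed, or all but closed (less than 15 mm open), at once while the fan runs (value of joint each of slide_new, slide_old below 0.015 m).
It fails at once if a bystander is moved more than 20 mm (distance of any of caster_mid, carton_mid, sander_mid, tape_mid from where it was at the start of the episode above 0.02 m).
It also fails if it takes over 72 s, if anything falls off the work surface, if the arm or the gripper's body presses on something with over 40 N, if the wrist force passes 120 N, or if a joint passes its speed limit or range.

## Working session

There is one attempt and no reset: what is moved stays moved. The work goes in short steps, Python scripts to look and compute and a tool call to move; the robot and the scene stay as the last step left them, time stands still between calls to the robot, and variables do not carry over. Pictures are saved under pics/ and viewed, and the job is handed in when it is done.

Besides the shell and the picture viewer there is one more tool, called after ">>>" as a command line: name --argument value ..., lists and objects as JSON in quotes. send_rows: Moves the arm, as the interface text tells. Its arguments: {"type":"object","properties":{"series":{"type":"array"},"squeeze":{"type":"number"}},"required":["series"]}

```bash
ls; mkdir -p pics
python3 - <<'E'
from station import ctrl
import cv2
print(ctrl.get_obs())
for n in("scene","top"):
    im=ctrl.get_image(n); cv2.imwrite(f"pics/{n}0.png",im[:,:,::-1]); print(n,ctrl.camera_info(n))
E
```

```text
pics
{'t': 0.0, 'q': array([ 1.20699022e+00,  5.33676069e-02,  1.61433905e+00, -3.50152683e-05,
        1.47595982e+00, -1.19004206e-01]), 'dq': array([-0.00078303,  0.00085076,  0.00018531,  0.00039415, -0.00027963,
        0.00046067]), 'effort': array([-1.75155146e-03, -3.93661094e+01, -3.70183611e+01, -1.90007281e-04,
        6.93278213e-03,  2.87763434e-06]), 'tool_pos': array([0.15127033, 0.60578903, 0.2410294 ]), 'tool_rot': array([-0.38351265, -3.11762893,  0.00317572]), 'contact_force': array([-0.14778008, -0.46266695, -0.15475082]), 'wrist_torque': array([ 0.05090195, -0.00454527,  0.00601327]), 'opening': 0.08535992496976988}
scene {'mtx': array([[469.55927594,   0.        , 282.75682276],
       [  0.        , 469.55927594, 213.58580812],
       [  0.        ,   0.        ,   1.        ]]), 'R': array([[ 0.52340933,  0.85185806,  0.01950712],
       [ 0.64472009, -0.38096094, -0.66272525],
       [-0.55711639,  0.35945321, -0.74860852]]), 't': array([-0.27569137, -0.278434  ,  1.47657317])}
top {'mtx': array([[407.06355119,   0.        , 284.32708399],
       [  0.        , 407.06355119, 214.95653583],
       [  0.        ,   0.        ,   1.        ]]), 'R': array([[ 0.00249133, -0.9998329 ,  0.01810987],
       [-0.99355257, -0.00452755, -0.11328194],
       [ 0.113345  , -0.01771089, -0.99339782]]), 't': array([0.01610841, 0.53836169, 1.00438887])}
```

View pics/scene0.png

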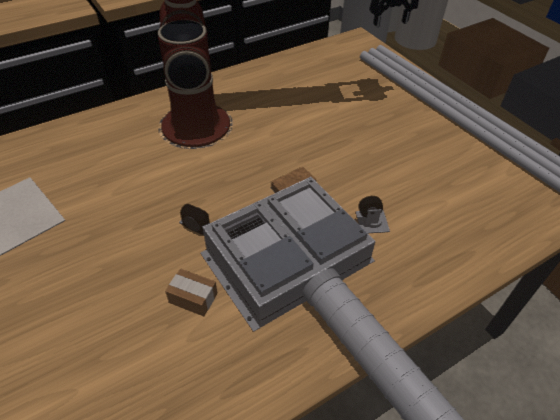

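View pics/top0.png

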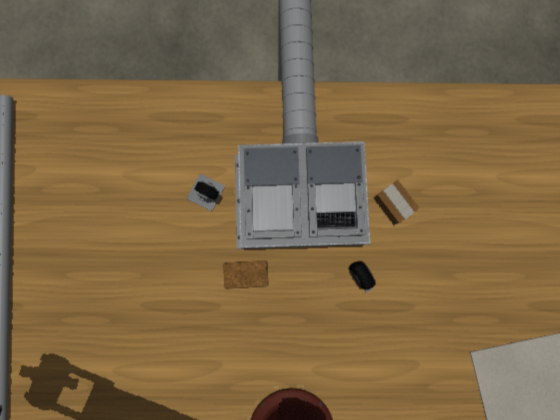

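Run:
```python
import cv2
a=cv2.imread("pics/top0.png")[130:260,225:385]; cv2.imwrite("pics/top0c.png",cv2.resize(a,None,fx=4.6,fy=4.6,interpolation=cv2.INTER_CUBIC))
a=cv2.imread("pics/scene0.png")[165:335,160:400]; cv2.imwrite("pics/scene0c.png",cv2.resize(a,None,fx=3.3,fy=3.3,interpolation=cv2.INTER_CUBIC))
```

```text
(no output)
```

View pics/top0c.png

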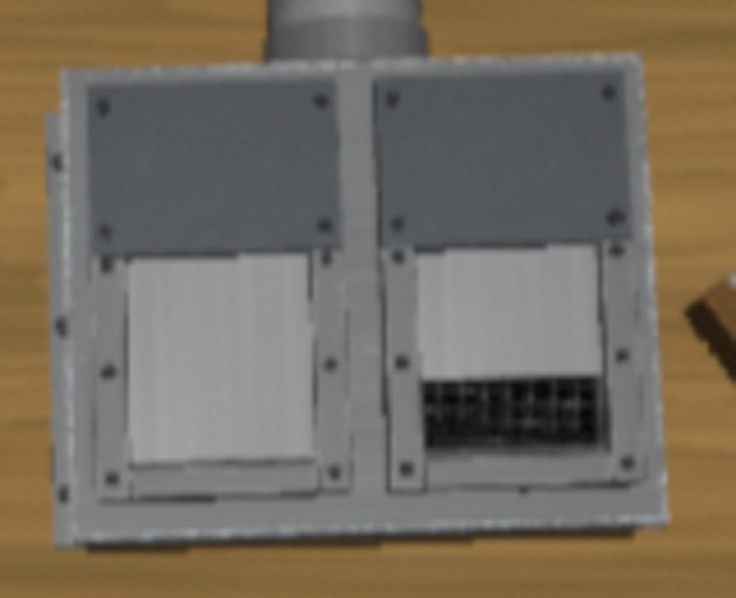

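View pics/scene0c.png

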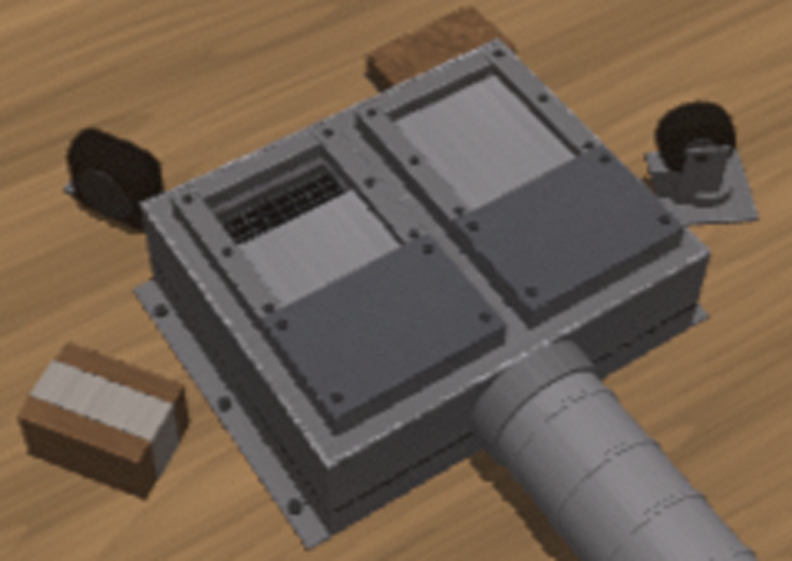

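```bash
cat > h.py <<'E'
import numpy as np,cv2
from station import ctrl
C={n:ctrl.camera_info(n) for n in("scene","top")}
def P(n): c=C[n]; return c["mtx"]@np.c_[c["R"],c["t"]]
def tri(a,b):
    X=cv2.triangulatePoints(P("top"),P("scene"),np.array(a,float).reshape(2,1),np.array(b,float).reshape(2,1)); return (X[:3]/X[3]).ravel()
def plane(n,uv,z):
    c=C[n]; d=c["R"].T@np.linalg.solve(c["mtx"],[uv[0],uv[1],1]); o=-c["R"].T@c["t"]; return o+d*(z-o[2])/d[2]
def proj(n,X):
    p=P(n)@np.r_[X,1]; return p[:2]/p[2]
T=lambda u,v:(u/4.6+225-.4,v/4.6+130-.4)
S=lambda u,v:(u/3.3+160-.35,v/3.3+165-.35)
E
python3 - <<'E'
from h import *
np.set_printoptions(precision=4,suppress=True)
t=dict(FR=(666,522),FL=(57,546),BL=(62,70),BR=(640,56))
s=dict(FR=(145,205),FL=(495,42),BL=(708,255),BR=(330,463))
for k in t: print(k,tri(T(*t[k]),S(*s[k])),plane("top",T(*t[k]),.09),plane("scene",S(*s[k]),.09))
print("cover .112")
for k,(a,b) in dict(oFL=((385,246),(430,236)),oFR=((632,240),(275,318)),oBR=((627,78),(338,430)),oBL=((380,84),(503,330)),nFL=((97,254),(600,148)),nFR=((340,248),(465,225)),nBR=((335,82),(535,308)),nBL=((90,88),(683,225))).items():
  print(k,tri(T(*a),S(*b)),plane("top",T(*a),.112),plane("scene",S(*b),.112))
E
```

```text
FR [ 0.466  -0.1814  0.0919] [ 0.4649 -0.184   0.09  ] [ 0.4657 -0.1794  0.09  ]
FL [0.4502 0.129  0.0845] [0.4515 0.131  0.09  ] [0.4537 0.1235 0.09  ]
BL [0.7031 0.1325 0.0907] [0.7031 0.1323 0.09  ] [0.7029 0.1333 0.09  ]
BR [ 0.7127 -0.1728  0.0947] [ 0.7131 -0.1754  0.09  ] [ 0.711  -0.1703  0.09  ]
cover .112
oFL [ 0.6061 -0.0348  0.1139] [ 0.6051 -0.037   0.112 ] [ 0.6057 -0.0323  0.112 ]
oFR [ 0.6115 -0.1587  0.1151] [ 0.609  -0.1645  0.112 ] [ 0.6121 -0.1541  0.112 ]
oBR [ 0.6992 -0.1614  0.1044] [ 0.6947 -0.1635  0.112 ] [ 0.7051 -0.1609  0.112 ]
oBL [ 0.6926 -0.0332  0.109 ] [ 0.6905 -0.0348  0.112 ] [ 0.695  -0.0331  0.112 ]
nFL [0.6005 0.1118 0.1141] [0.6001 0.1107 0.112 ] [0.5996 0.1141 0.112 ]
nFR [ 0.607  -0.0096  0.1107] [ 0.6039 -0.0139  0.112 ] [ 0.6098 -0.0068  0.112 ]
nBR [ 0.692  -0.0089  0.1152] [ 0.6914 -0.0114  0.112 ] [ 0.6912 -0.0055  0.112 ]
nBL [0.6872 0.1168 0.1162] [0.6872 0.1155 0.112 ] [0.6855 0.1209 0.112 ]
```

```bash
cat > fit.py <<'E'
from h import *
from scipy.optimize import least_squares
np.set_printoptions(precision=4,suppress=True)
obs=[]
t=dict(FR=(666,522),FL=(57,546),BL=(62,70),BR=(640,56))
s=dict(FR=(145,205),FL=(495,42),BL=(708,255),BR=(330,463))
t|=dict(oFL=(385,246),oFR=(632,240),oBR=(627,78),oBL=(380,84),nFL=(97,254),nFR=(340,248),nBR=(335,82),nBL=(90,88))
s|=dict(oFL=(430,236),oFR=(275,318),oBR=(338,430),oBL=(503,330),nFL=(600,148),nFR=(465,225),nBR=(535,308),nBL=(683,225))
def model(p):
    x,y,a,gx,gl=p[:5]
    B=dict(FR=(-.145,-.155,.09),FL=(-.145,.155,.09),BL=(.105,.155,.09),BR=(.105,-.155,.09))
    for g,yc in(("o",-.075),("n",.075)):
        for f,xx in(("F",gx),("B",gx+gl)):
            for l,yy in(("L",.065),("R",-.065)): B[g+f+l]=(xx,yc+yy,.112)
    c,sn=np.cos(a),np.sin(a)
    return {k:np.array([x+c*v[0]-sn*v[1],y+sn*v[0]+c*v[1],v[2]]) for k,v in B.items()}
def res(p,full=False):
    m=model(p);r=[]
    for k in t:
        r+=[proj("top",m[k])-T(*t[k])-p[5:7],proj("scene",m[k])-S(*s[k])-p[7:9]]
    return np.array(r) if full else np.r_[np.array(r).ravel(),.3*p[5:9]]
q=least_squares(res,[.6,-.02,.03,0,.09,0,0,0,0],loss="soft_l1")
if __name__=="__main__":
    print(q.x); 
    for k,a in zip([k+c for k in t for c in"ts"],res(q.x,True)): print(k,a)
    x,y,a,gx=q.x[:4]
    for n,yy in(("new",.075),("old",-.075)): print(n,x+np.cos(a)*gx-np.sin(a)*yy,y+np.sin(a)*gx+np.cos(a)*yy,a)
E
python3 fit.py
```

```text
[ 0.5992 -0.0152  0.0341  0.0021  0.0868 -4.2963  1.3475  1.3226 -2.5317]
FRt [0.6004 0.8993]
FRs [-0.7673  0.0644]
FLt [ 2.6711 -0.2586]
FLs [ 1.2823 -0.1324]
BLt [-0.2716  0.3244]
BLs [ 0.9862 -0.442 ]
BRt [0.7322 0.112 ]
BRs [-0.1072  1.0883]
oFLt [-0.733   0.0689]
oFLs [0.4384 0.0142]
oFRt [ 0.3419 -0.1504]
oFRs [-3.0634  0.7536]
oBRt [-0.4578 -0.6183]
oBRs [-0.5819 -3.8991]
oBLt [-0.9869 -0.5173]
oBLs [ 1.2122 -1.8299]
nFLt [-1.7192  0.0988]
nFLs [ 1.5791 -0.0144]
nFRt [ 0.5951 -0.1307]
nFRs [-2.8199 -0.3776]
nBRt [0.4257 0.1344]
nBRs [-0.9646  0.7374]
nBLt [-0.9006  0.2447]
nBLs [0.4466 0.672 ]
new 0.5987378092403852 0.05983423513200945 0.03413764187228595
old 0.6038574609972538 -0.09007836996138618 0.03413764187228595
```

```bash
sed -i 's/\.3\*p\[5:9\]/2*p[5:9]/; s/("L",.065),("R",-.065)/("L",p[9]),("R",-p[9])/; s/0,0,0,0\],loss/0,0,0,0,.063],loss/' fit.py; python3 fit.py
```

```text
[ 0.6032 -0.0229  0.0343  0.002   0.0867 -0.9246 -0.1681 -0.5484 -0.0196
  0.0627]
FRt [0.4445 0.725 ]
FRs [-1.2132  0.0135]
FLt [ 2.6186 -0.42  ]
FLs [ 1.5018 -0.6463]
BLt [-0.4384  0.2722]
BLs [ 1.3143 -0.4083]
BRt [0.468  0.0469]
BRs [-0.5618  1.7998]
oFLt [ 0.1256 -0.0536]
oFLs [-0.5447  0.4925]
oFRt [-0.754 -0.225]
oFRs [-2.6149  0.5911]
oBRt [-1.5806 -0.6149]
oBRs [-0.13   -3.8583]
oBLt [-0.1758 -0.5576]
oBLs [ 0.2057 -1.0913]
nFLt [-0.8043 -0.0174]
nFLs [1.0141 0.1598]
nFRt [-0.4575 -0.1987]
nFRs [-2.076  -0.7907]
nBRt [-0.6555  0.1445]
nBRs [-0.2016  0.4936]
nBLt [-0.0352  0.2109]
nBLs [-0.1192  1.0658]
new 0.6026334150516536 0.05207980922263565 0.034344027887917884
old 0.6077840065645245 -0.09783173605346222 0.034344027887917884
```

```bash
cat >> h.py <<'E'
from scipy.spatial.transform import Rotation as Ro
YAW=0.0343; G=dict(new=np.array([.6026,.0521]),old=np.array([.6078,-.0978]))
def gp(g,x,y,z): 
    c,s=np.cos(YAW),np.sin(YAW); return np.r_[G[g]+np.array([c*x-s*y,s*x+c*y]),z]
def delta(tgt,toolyaw):
    o=ctrl.get_obs(); R=Ro.from_rotvec(o["tool_rot"]); 
    d=R.inv().apply(tgt-o["tool_pos"])*100
    a=toolyaw; Rt=Ro.from_matrix(np.c_[[np.cos(a),np.sin(a),0],[np.sin(a),-np.cos(a),0],[0,0,-1]])
    w=(R.inv()*Rt).as_rotvec()
    print("t",o["t"],"pos",o["tool_pos"],"F",o["contact_force"],"x-axis",R.apply([1,0,0]),"shift cm",d,"turn",w)
E
python3 - <<'E'
from h import *
np.set_printoptions(precision=4,suppress=True)
for k in range(4): delta(gp("new",-.08,0,.2),YAW+k*np.pi/2)
E
```

```text
t 0.1 pos [0.1513 0.6059 0.2412] F [-0.1854 -0.0739 -0.4463] x-axis [-0.9702  0.2424  0.0003] shift cm [-49.5183 -44.9824   4.1865] turn [-0.0007  0.0026  2.8625]
t 0.1 pos [0.1513 0.6059 0.2412] F [-0.1854 -0.0739 -0.4463] x-axis [-0.9702  0.2424  0.0003] shift cm [-49.5183 -44.9824   4.1865] turn [-0.0018  0.001   1.2917]
t 0.1 pos [0.1513 0.6059 0.2412] F [-0.1854 -0.0739 -0.4463] x-axis [-0.9702  0.2424  0.0003] shift cm [-49.5183 -44.9824   4.1865] turn [-0.0018 -0.0005 -0.2791]
t 0.1 pos [0.1513 0.6059 0.2412] F [-0.1854 -0.0739 -0.4463] x-axis [-0.9702  0.2424  0.0003] shift cm [-49.5183 -44.9824   4.1865] turn [-0.001  -0.0019 -1.8499]
```

>>> send_rows --series '[{"wz": -0.14, "ty": -4, "tx": -3, "jaw": 1}, {"wz": -0.139, "ty": -4, "tx": -3, "jaw": 1}, {"ty": -4, "tx": -4, "jaw": 1}]' --squeeze 20

```text
invalid input at $.series[0]: expected keys tx, ty, tz, wx, wy, wz, jaw
```

```bash
cat > d.py <<'E'
import sys
from h import *
np.set_printoptions(precision=4,suppress=True)
g,x,y,z=sys.argv[1],*map(float,sys.argv[2:5])
delta(gp(g,x,y,z),YAW+np.pi)
E
python3 d.py new -.08 0 .2
```

```text
t 0.1 pos [0.1513 0.6059 0.2412] F [-0.1854 -0.0739 -0.4463] x-axis [-0.9702  0.2424  0.0003] shift cm [-49.5183 -44.9824   4.1865] turn [-0.0018 -0.0005 -0.2791]
```

>>> send_rows --series '[{"tx": -3, "ty": -4, "tz": 0, "wx": 0, "wy": 0, "wz": -0.14, "jaw": 1}, {"tx": -3, "ty": -4, "tz": 0, "wx": 0, "wy": 0, "wz": -0.139, "jaw": 1}, {"tx": -4, "ty": -4, "tz": 0, "wx": 0, "wy": 0, "wz": 0, "jaw": 1}]' --squeeze 20

```text
t: 0.48
tool_pos: [0.2376, 0.4768, 0.2388]
tool_rot: [0.079, -3.138, 0.008]
contact_force: [1.2, 0.5, 0.7]
opening: 0.0322
```

```bash
python3 d.py new -.08 0 .2
```

```text
t 0.475 pos [0.2376 0.4768 0.2388] F [1.1745 0.5462 0.6943] x-axis [-0.9987 -0.0501  0.0027] shift cm [-26.3399 -44.1007   4.0197] turn [-0.0049 -0.0026  0.0159]
```

>>> send_rows --series '[{"tx": -3, "ty": -5, "tz": 0, "wx": 0, "wy": 0, "wz": 0, "jaw": 1}, {"tx": -3, "ty": -5, "tz": 0, "wx": 0, "wy": 0, "wz": 0, "jaw": 1}, {"tx": -3, "ty": -5, "tz": 0, "wx": 0, "wy": 0, "wz": 0, "jaw": 1}, {"tx": -3, "ty": -5, "tz": 0, "wx": 0, "wy": 0, "wz": 0, "jaw": 1}, {"tx": -3, "ty": -5, "tz": 0, "wx": 0, "wy": 0, "wz": 0, "jaw": 1}]'

```text
t: 1.1
tool_pos: [0.4031, 0.2263, 0.2376]
tool_rot: [0.082, -3.138, 0.01]
contact_force: [0.2, 0.2, -0.2]
opening: 0.0001
```

```bash
python3 d.py new -.08 0 .2
```

```text
t 1.1 pos [0.4031 0.2263 0.2376] F [ 0.1684  0.2022 -0.1697] x-axis [-0.9986 -0.0524  0.0031] shift cm [-11.026  -18.2697   3.835 ] turn [-0.0061 -0.0031  0.0181]
```

>>> send_rows --series '[{"tx": -3, "ty": -5, "tz": 0, "wx": 0, "wy": 0, "wz": 0.018, "jaw": 1}, {"tx": -3, "ty": -5, "tz": 0, "wx": 0, "wy": 0, "wz": 0, "jaw": 1}, {"tx": -3, "ty": -5, "tz": 0, "wx": 0, "wy": 0, "wz": 0, "jaw": 1}, {"tx": -2, "ty": -3, "tz": 2, "wx": 0, "wy": 0, "wz": 0, "jaw": 1}, {"tx": 0, "ty": 0, "tz": 0, "wx": 0, "wy": 0, "wz": 0, "jaw": 1}]'

```text
t: 1.72
tool_pos: [0.5229, 0.0406, 0.2161]
tool_rot: [0.043, -3.137, 0.009]
contact_force: [-0.2, 0.7, -1.2]
opening: -0.0002
```

```bash
python3 d.py new -.08 0 .15
python3 - <<'E'
from h import *
for n in("scene","top"): cv2.imwrite(f"pics/{n}1.png",ctrl.get_image(n)[:,:,::-1])
E
```

```text
t 1.725 pos [0.5229 0.0406 0.2161] F [-0.1968  0.7427 -1.1772] x-axis [-0.9996 -0.0274  0.0043] shift cm [-0.0308  0.9089  6.6055] turn [-0.0055 -0.0043 -0.0069]
```

View pics/scene1.png

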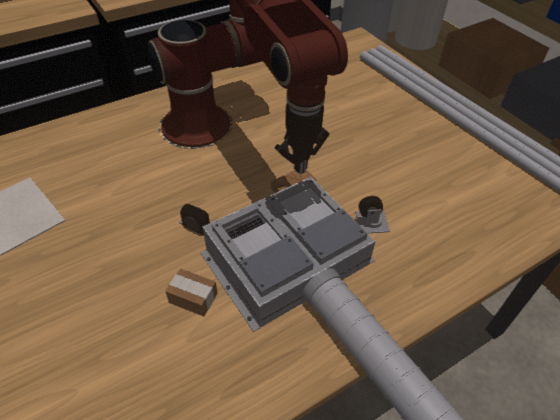

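View pics/top1.png

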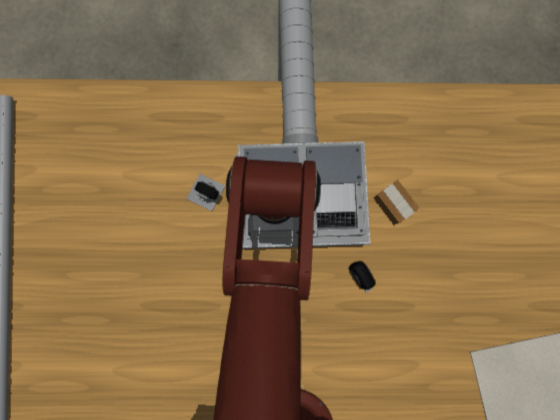

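>>> send_rows --series '[{"tx": 0, "ty": 0.9, "tz": 3, "wx": 0, "wy": 0, "wz": -0.007, "jaw": 1}, {"tx": 0, "ty": 0, "tz": 3, "wx": 0, "wy": 0, "wz": 0, "jaw": 1}, {"tx": 0, "ty": 0, "tz": 1.5, "wx": 0, "wy": 0, "wz": 0, "jaw": 1}, {"tx": 0, "ty": 0, "tz": 0, "wx": 0, "wy": 0, "wz": 0, "jaw": 1}]'

```text
t: 2.33
tool_pos: [0.5231, 0.056, 0.1456]
tool_rot: [-0.069, 3.135, -0.007]
contact_force: [0.5, -0.1, 0.7]
opening: -0.0003
```

```bash
python3 d.py new -.08 0 .12
python3 - <<'E'
from h import *
im=ctrl.get_image("scene")[:,:,::-1]; o=ctrl.get_obs();print(proj("scene",o["tool_pos"]-[0,0,.011]))
cv2.imwrite("pics/s2.png",cv2.resize(im[140:290,190:390],None,fx=4,fy=4,interpolation=cv2.INTER_CUBIC))
E
```

```text
t 2.325 pos [0.5231 0.056  0.1456] F [ 0.4898 -0.0773  0.7225] x-axis [-0.999  -0.0439 -0.006 ] shift cm [ 0.0871 -0.651   2.565 ] turn [-0.0046  0.006   0.0096]
[303.47365522 191.47575704]
```

View pics/s2.png

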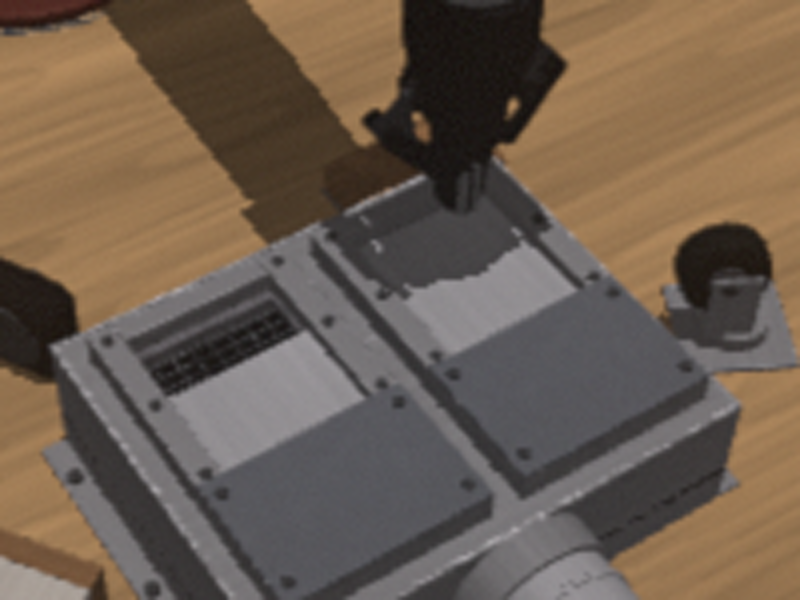

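>>> send_rows --series '[{"tx": 0, "ty": -0.4, "tz": 1.0, "wx": 0, "wy": 0, "wz": 0.009, "jaw": 1}, {"tx": 0, "ty": 0, "tz": 0.5, "wx": 0, "wy": 0, "wz": 0, "jaw": 1}, {"tx": 0, "ty": 0, "tz": 0, "wx": 0, "wy": 0, "wz": 0, "jaw": 1}]'

```text
t: 2.75
tool_pos: [0.5257, 0.0517, 0.1336]
tool_rot: [-0.054, 3.129, -0.007]
contact_force: [-0.5, 0.4, 0.6]
opening: 0.0001
```

```bash
python3 d.py new -.08 0 .12
```

```text
t 2.75 pos [0.5257 0.0517 0.1336] F [-0.5024  0.4459  0.5918] x-axis [-0.9993 -0.0344 -0.0125] shift cm [ 0.328  -0.2152  1.3609] turn [-0.005   0.0125  0.0001]
```

>>> send_rows --series '[{"tx": 0.3, "ty": -0.2, "tz": 0.6, "wx": -0.005, "wy": 0.012, "wz": 0, "jaw": 1}, {"tx": 0, "ty": 0, "tz": 0.2, "wx": 0, "wy": 0, "wz": 0, "jaw": 1}, {"tx": 0, "ty": 0, "tz": 0.1, "wx": 0, "wy": 0, "wz": 0, "jaw": 1}]'

```text
t: 3.12
tool_pos: [0.523, 0.0491, 0.1245]
tool_rot: [-0.053, 3.141, 0.001]
contact_force: [0.2, -0.3, 0.7]
opening: -0.0
```

```bash
python3 d.py new -.08 0 .12
```

```text
t 3.125 pos [0.523  0.0491 0.1245] F [ 0.2376 -0.3034  0.7455] x-axis [-0.9994 -0.0338 -0.0005] shift cm [0.0387 0.0244 0.4532] turn [ 0.0003  0.0005 -0.0004]
```

>>> send_rows --series '[{"tx": 0, "ty": 0, "tz": 0.2, "wx": 0, "wy": 0, "wz": 0, "jaw": 1}, {"tx": 0, "ty": 0, "tz": 0.1, "wx": 0, "wy": 0, "wz": 0, "jaw": 1}, {"tx": 0, "ty": 0, "tz": 0.1, "wx": 0, "wy": 0, "wz": 0, "jaw": 1}]'

```text
t: 3.5
tool_pos: [0.5231, 0.0492, 0.1203]
tool_rot: [-0.053, 3.14, 0.001]
contact_force: [0.1, 0.1, -0.2]
opening: -0.0005
```

>>> send_rows --series '[{"tx": 0, "ty": 0, "tz": 0.1, "wx": 0, "wy": 0, "wz": 0, "jaw": 1}, {"tx": 0, "ty": 0, "tz": 0.1, "wx": 0, "wy": 0, "wz": 0, "jaw": 1}]'

```text
t: 3.75
tool_pos: [0.5232, 0.0492, 0.1183]
tool_rot: [-0.053, 3.14, 0.001]
contact_force: [-0.1, 0.1, -0.4]
opening: 0.0
```

>>> send_rows --series '[{"tx": 0, "ty": 0, "tz": 0.1, "wx": 0, "wy": 0, "wz": 0, "jaw": 1}]'

```text
t: 3.88
tool_pos: [0.5232, 0.0492, 0.1173]
tool_rot: [-0.053, 3.14, 0.0]
contact_force: [0.0, 0.2, -0.4]
opening: -0.0
```

>>> send_rows --series '[{"tx": 0, "ty": 0, "tz": 0.1, "wx": 0, "wy": 0, "wz": 0, "jaw": 1}]'

```text
t: 4.0
tool_pos: [0.5232, 0.0492, 0.1162]
tool_rot: [-0.053, 3.14, 0.0]
contact_force: [0.7, 0.1, -0.4]
opening: 0.0002
```

>>> send_rows --series '[{"tx": 0, "ty": 0, "tz": 0.06, "wx": 0, "wy": 0, "wz": 0, "jaw": 1}]'

```text
t: 4.12
tool_pos: [0.5231, 0.0492, 0.1155]
tool_rot: [-0.053, 3.14, 0.001]
contact_force: [0.0, -0.1, -0.6]
opening: -0.0002
```

>>> send_rows --series '[{"tx": 0, "ty": 0, "tz": 0.07, "wx": 0, "wy": 0, "wz": 0, "jaw": 1}]'

```text
t: 4.25
tool_pos: [0.5232, 0.0492, 0.1148]
tool_rot: [-0.053, 3.14, 0.001]
contact_force: [0.5, 0.1, 0.4]
opening: -0.0003
```

>>> send_rows --series '[{"tx": 0, "ty": 0, "tz": 0.07, "wx": 0, "wy": 0, "wz": 0, "jaw": 1}]'

```text
t: 4.38
tool_pos: [0.5232, 0.0492, 0.114]
tool_rot: [-0.053, 3.14, 0.001]
contact_force: [-0.0, -0.5, 1.3]
opening: 0.0002
```

Possibly touching.

>>> send_rows --series '[{"tx": 0, "ty": 0, "tz": 0.06, "wx": 0, "wy": 0, "wz": 0, "jaw": 1}]'

```text
t: 4.5
tool_pos: [0.5232, 0.0492, 0.1134]
tool_rot: [-0.053, 3.14, 0.001]
contact_force: [-0.4, 0.6, 0.1]
opening: -0.0002
```

>>> send_rows --series '[{"tx": 0, "ty": 0, "tz": 0.05, "wx": 0, "wy": 0, "wz": 0, "jaw": 1}]'

```text
t: 4.62
tool_pos: [0.5232, 0.0492, 0.1129]
tool_rot: [-0.053, 3.14, 0.001]
contact_force: [-0.0, 0.2, -0.6]
opening: 0.0001
```

>>> send_rows --series '[{"tx": 0, "ty": 0, "tz": 0.07, "wx": 0, "wy": 0, "wz": 0, "jaw": 1}]'

```text
t: 4.75
tool_pos: [0.5232, 0.0492, 0.1121]
tool_rot: [-0.053, 3.14, 0.001]
contact_force: [0.5, 0.2, -0.2]
opening: -0.0002
```

>>> send_rows --series '[{"tx": 0, "ty": 0, "tz": 0.07, "wx": 0, "wy": 0, "wz": 0, "jaw": 1}]'

```text
t: 4.88
tool_pos: [0.5232, 0.0492, 0.1114]
tool_rot: [-0.053, 3.14, 0.001]
contact_force: [0.3, -0.5, -0.3]
opening: 0.0005
```

>>> send_rows --series '[{"tx": 0, "ty": 0, "tz": 0.07, "wx": 0, "wy": 0, "wz": 0, "jaw": 1}]'

```text
t: 5.0
tool_pos: [0.5232, 0.0492, 0.1107]
tool_rot: [-0.053, 3.14, 0.001]
contact_force: [-1.7, 0.2, 0.4]
opening: 0.0002
```

>>> send_rows --series '[{"tx": 0, "ty": 0, "tz": 0.07, "wx": 0, "wy": 0, "wz": 0, "jaw": 1}]'

```text
t: 5.12
tool_pos: [0.5232, 0.0492, 0.1101]
tool_rot: [-0.053, 3.14, 0.0]
contact_force: [-0.9, 0.4, 2.3]
opening: -0.0001
```

>>> send_rows --series '[{"tx": 0, "ty": 0, "tz": 0.05, "wx": 0, "wy": 0, "wz": 0, "jaw": 1}]'

```text
t: 5.25
tool_pos: [0.5233, 0.0492, 0.1099]
tool_rot: [-0.053, 3.14, 0.0]
contact_force: [-1.2, 0.1, 2.8]
opening: -0.0002
```

>>> send_rows --series '[{"tx": 0, "ty": 0, "tz": 0.05, "wx": 0, "wy": 0, "wz": 0, "jaw": 1}]'

```text
t: 5.38
tool_pos: [0.5233, 0.0492, 0.1097]
tool_rot: [-0.054, 3.141, 0.0]
contact_force: [-2.5, -0.3, 3.2]
opening: -0.0
```

>>> send_rows --series '[{"tx": 0, "ty": 0, "tz": 0.05, "wx": 0, "wy": 0, "wz": 0, "jaw": 1}]'

```text
t: 5.5
tool_pos: [0.5233, 0.0492, 0.1095]
tool_rot: [-0.054, 3.141, 0.0]
contact_force: [-2.3, 0.0, 4.0]
opening: 0.0004
```

>>> send_rows --series '[{"tx": 0, "ty": 0, "tz": 0.1, "wx": 0, "wy": 0, "wz": 0, "jaw": 1}]'

```text
t: 5.62
tool_pos: [0.5233, 0.0492, 0.1088]
tool_rot: [-0.054, 3.141, 0.0]
contact_force: [-3.0, 0.0, 5.3]
opening: 0.0
```

>>> send_rows --series '[{"tx": 0, "ty": 0, "tz": 0.1, "wx": 0, "wy": 0, "wz": 0, "jaw": 1}]'

```text
t: 5.75
tool_pos: [0.5233, 0.0492, 0.1083]
tool_rot: [-0.054, 3.141, 0.0]
contact_force: [-4.4, -0.4, 7.6]
opening: 0.0001
```

>>> send_rows --series '[{"tx": 0, "ty": 0, "tz": 0.12, "wx": 0, "wy": 0, "wz": 0, "jaw": 1}]'

```text
t: 5.88
tool_pos: [0.5233, 0.0492, 0.1079]
tool_rot: [0.054, -3.141, -0.0]
contact_force: [-5.4, -0.3, 7.7]
opening: 0.0002
```

>>> send_rows --series '[{"tx": -0.15, "ty": 0, "tz": 0.1, "wx": 0, "wy": 0, "wz": 0, "jaw": 1}]'

```text
t: 6.0
tool_pos: [0.5247, 0.0492, 0.1077]
tool_rot: [0.054, -3.14, 0.0]
contact_force: [-4.8, 0.3, 8.7]
opening: -0.0
```

>>> send_rows --series '[{"tx": -0.3, "ty": 0, "tz": 0.12, "wx": 0, "wy": 0, "wz": 0, "jaw": 1}]'

```text
t: 6.12
tool_pos: [0.5278, 0.0494, 0.1076]
tool_rot: [0.054, -3.14, 0.0]
contact_force: [-5.7, 0.1, 10.0]
opening: -0.0001
```

>>> send_rows --series '[{"tx": -0.3, "ty": 0, "tz": 0.12, "wx": 0, "wy": 0, "wz": 0, "jaw": 1}]'

```text
t: 6.25
tool_pos: [0.5311, 0.0495, 0.1077]
tool_rot: [0.054, -3.14, 0.0]
contact_force: [-4.7, -0.1, 11.1]
opening: -0.0001
```

>>> send_rows --series '[{"tx": -0.4, "ty": 0, "tz": 0.09, "wx": 0, "wy": 0, "wz": 0, "jaw": 1}]'

```text
t: 6.38
tool_pos: [0.5353, 0.0496, 0.1081]
tool_rot: [0.054, -3.14, 0.001]
contact_force: [-6.4, 0.1, 10.3]
opening: -0.0001
```

>>> send_rows --series '[{"tx": -0.4, "ty": 0, "tz": 0.08, "wx": 0, "wy": 0, "wz": 0, "jaw": 1}]'

```text
t: 6.5
tool_pos: [0.5396, 0.0498, 0.1086]
tool_rot: [0.055, -3.14, 0.001]
contact_force: [-4.5, 0.6, 9.0]
opening: -0.0003
```

Run:
```python
from h import *
im=ctrl.get_image("scene")[:,:,::-1]
cv2.imwrite("pics/s3.png",cv2.resize(im[150:260,240:360],None,fx=5,fy=5,interpolation=cv2.INTER_CUBIC))
```

```text
(no output)
```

View pics/s3.png

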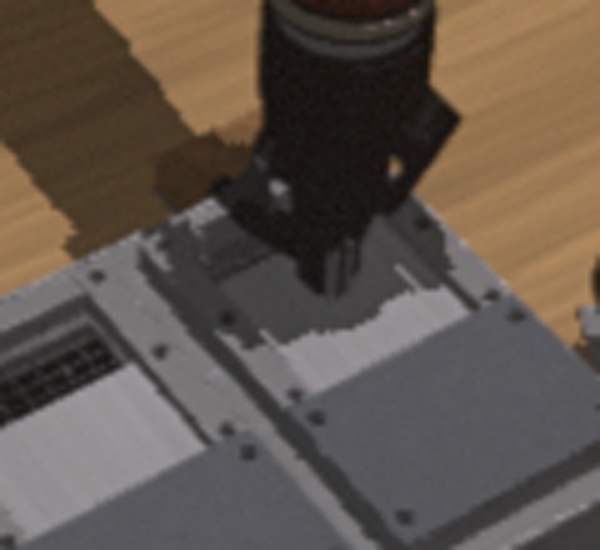

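>>> send_rows --series '[{"tx": -0.4, "ty": 0, "tz": 0.1, "wx": 0, "wy": 0, "wz": 0, "jaw": 1}]'

```text
t: 6.68
tool_pos: [0.5442, 0.05, 0.109]
tool_rot: [0.055, -3.14, 0.001]
contact_force: [-4.5, 0.4, 9.1]
opening: -0.0001
```

>>> send_rows --series '[{"tx": -0.4, "ty": 0, "tz": 0.1, "wx": 0, "wy": 0, "wz": 0, "jaw": 1}]'

```text
t: 6.8
tool_pos: [0.5485, 0.0501, 0.1093]
tool_rot: [0.055, -3.14, 0.001]
contact_force: [-4.4, -0.2, 9.2]
opening: 0.0001
```

>>> send_rows --series '[{"tx": -0.4, "ty": 0, "tz": 0.1, "wx": 0, "wy": 0, "wz": 0, "jaw": 1}]'

```text
t: 6.92
tool_pos: [0.5528, 0.0503, 0.1095]
tool_rot: [0.055, -3.14, 0.001]
contact_force: [-5.0, 0.9, 8.9]
opening: 0.0003
```

>>> send_rows --series '[{"tx": -0.4, "ty": 0, "tz": 0.12, "wx": 0, "wy": 0, "wz": 0, "jaw": 1}]'

```text
t: 7.05
tool_pos: [0.5571, 0.0504, 0.1097]
tool_rot: [0.055, -3.14, 0.001]
contact_force: [-4.8, 0.1, 8.7]
opening: -0.0002
```

>>> send_rows --series '[{"tx": -0.4, "ty": 0, "tz": 0.11, "wx": 0, "wy": 0, "wz": 0, "jaw": 1}]'

```text
t: 7.18
tool_pos: [0.5615, 0.0506, 0.11]
tool_rot: [0.055, -3.14, 0.001]
contact_force: [-5.6, -0.8, 9.8]
opening: 0.0001
```

>>> send_rows --series '[{"tx": -0.4, "ty": 0, "tz": 0.11, "wx": 0, "wy": 0, "wz": 0, "jaw": 1}]'

```text
t: 7.3
tool_pos: [0.5658, 0.0507, 0.1104]
tool_rot: [0.056, -3.14, 0.001]
contact_force: [-6.1, -0.5, 10.5]
opening: -0.0002
```

>>> send_rows --series '[{"tx": -0.4, "ty": 0, "tz": 0.11, "wx": 0, "wy": 0, "wz": 0, "jaw": 1}]'

```text
t: 7.42
tool_pos: [0.5702, 0.0509, 0.1107]
tool_rot: [0.056, -3.14, 0.001]
contact_force: [-5.2, 0.7, 9.8]
opening: -0.0001
```

>>> send_rows --series '[{"tx": -0.4, "ty": 0, "tz": 0.11, "wx": 0, "wy": 0, "wz": 0, "jaw": 1}]'

```text
t: 7.55
tool_pos: [0.5745, 0.051, 0.1111]
tool_rot: [0.056, -3.14, 0.002]
contact_force: [-5.6, 0.3, 9.4]
opening: -0.0001
```

>>> send_rows --series '[{"tx": -0.35, "ty": 0, "tz": 0.11, "wx": 0, "wy": 0, "wz": 0, "jaw": 1}]'

```text
t: 7.68
tool_pos: [0.5784, 0.0512, 0.1114]
tool_rot: [0.056, -3.14, 0.002]
contact_force: [-5.3, 0.4, 10.0]
opening: 0.0003
```

>>> send_rows --series '[{"tx": -0.25, "ty": 0, "tz": 0.11, "wx": 0, "wy": 0, "wz": 0, "jaw": 1}]'

```text
t: 7.8
tool_pos: [0.5806, 0.0513, 0.1114]
tool_rot: [0.056, -3.138, 0.002]
contact_force: [-7.7, 0.2, 10.2]
opening: -0.0004
```

>>> send_rows --series '[{"tx": -0.15, "ty": 0, "tz": 0.1, "wx": 0, "wy": 0, "wz": 0, "jaw": 1}]'

```text
t: 7.92
tool_pos: [0.5814, 0.0513, 0.1113]
tool_rot: [0.057, -3.136, 0.002]
contact_force: [-7.7, -0.5, 10.4]
opening: -0.0001
```

Run:
```python
from h import *
im=ctrl.get_image("scene")[:,:,::-1]
cv2.imwrite("pics/s4.png",cv2.resize(im[150:260,240:360],None,fx=5,fy=5,interpolation=cv2.INTER_CUBIC))
```

```text
(no output)
```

View pics/s4.png

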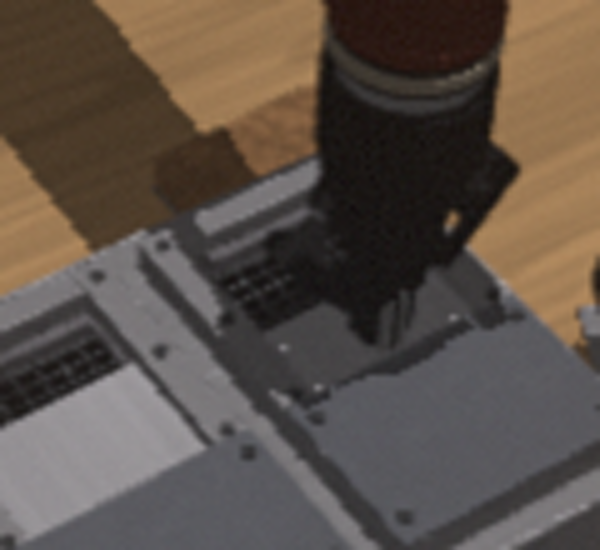

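Run:
```python
from h import *
for x in(-.05,-.055,-.06): print(x,(proj("scene",gp("new",x,-.048,.102))-[240,150])*5+2)
for g,x,y,z in(("new",0,-.065,.112),("new",0,.065,.112)): print((proj("scene",gp(g,x,y,z))-[240,150])*5+2)
o=ctrl.get_obs();print((proj("scene",o["tool_pos"]-[0,0,.011])-[240,150])*5+2)
```

```text
-0.05 [255.47839912 342.28548209]
-0.055 [249.45865902 335.46233797]
-0.06 [243.46877612 328.67303584]
[287.50415815 414.15410073]
[515.47171308 298.19928188]
[375.05400949 342.24038136]
```

>>> send_rows --series '[{"tx": -0.25, "ty": 0, "tz": 0.12, "wx": 0, "wy": 0, "wz": 0, "jaw": 1}]'

```text
t: 8.1
tool_pos: [0.5831, 0.0514, 0.1111]
tool_rot: [0.057, -3.132, 0.002]
contact_force: [-9.5, -0.2, 10.9]
opening: 0.0001
```

>>> send_rows --series '[{"tx": 0, "ty": 0, "tz": -0.4, "wx": 0, "wy": 0, "wz": 0, "jaw": 1}, {"tx": 0, "ty": 0, "tz": -1, "wx": 0, "wy": 0, "wz": 0, "jaw": 1}, {"tx": 0, "ty": 0, "tz": -3, "wx": 0, "wy": 0, "wz": 0, "jaw": 1}, {"tx": 0, "ty": 0, "tz": -2, "wx": 0, "wy": 0, "wz": 0, "jaw": 1}, {"tx": 0, "ty": 0, "tz": 0, "wx": 0, "wy": 0, "wz": 0, "jaw": 1}]'

```text
t: 8.72
tool_pos: [0.5838, 0.0515, 0.1764]
tool_rot: [0.057, -3.133, 0.002]
contact_force: [-0.4, -0.1, -0.5]
opening: 0.0003
```

```bash
python3 d.py old -.025 0 .18
```

```text
t 8.725 pos [0.5838 0.0515 0.1764] F [-0.3786 -0.0995 -0.5035] x-axis [-0.9993 -0.0361  0.0078] shift cm [  0.6454 -15.0013  -0.3395] turn [-0.0013 -0.0078  0.0018]
```

Run:
```python
from h import *
c,s=np.cos(YAW),np.sin(YAW)
for uv in((510,378),(510,245)):
  p=plane("top",T(*uv),.105 if uv[1]>300 else .112)[:2]-G["old"]; print(c*p[0]+s*p[1])
```

```text
-0.06996695521917502
-0.0019051230819883305
```

>>> send_rows --series '[{"tx": 0.3, "ty": -4.0, "tz": 0, "wx": 0, "wy": -0.008, "wz": 0.002, "jaw": 1}, {"tx": 0.3, "ty": -4, "tz": 0, "wx": 0, "wy": 0, "wz": 0, "jaw": 1}, {"tx": 0, "ty": -4, "tz": 0, "wx": 0, "wy": 0, "wz": 0, "jaw": 1}, {"tx": 0, "ty": -2, "tz": 0, "wx": 0, "wy": 0, "wz": 0, "jaw": 1}, {"tx": 0, "ty": 0, "tz": 0, "wx": 0, "wy": 0, "wz": 0, "jaw": 1}]'

```text
t: 9.35
tool_pos: [0.5809, -0.0909, 0.1715]
tool_rot: [0.056, -3.136, -0.002]
contact_force: [-0.7, -0.3, 0.1]
opening: -0.0002
```

```bash
python3 d.py old -.028 0 .13;python3 - <<'E'
from h import *
im=ctrl.get_image("scene")[:,:,::-1]
cv2.imwrite("pics/s5.png",cv2.resize(im[150:290,190:380],None,fx=4,fy=4,interpolation=cv2.INTER_CUBIC))
E
```

```text
t 9.35 pos [ 0.5809 -0.0909  0.1715] F [-0.668  -0.3476  0.1165] x-axis [-0.9993 -0.036   0.0047] shift cm [ 0.1171 -0.7902  4.1471] turn [ 0.0013 -0.0047  0.0017]
```

View pics/s5.png

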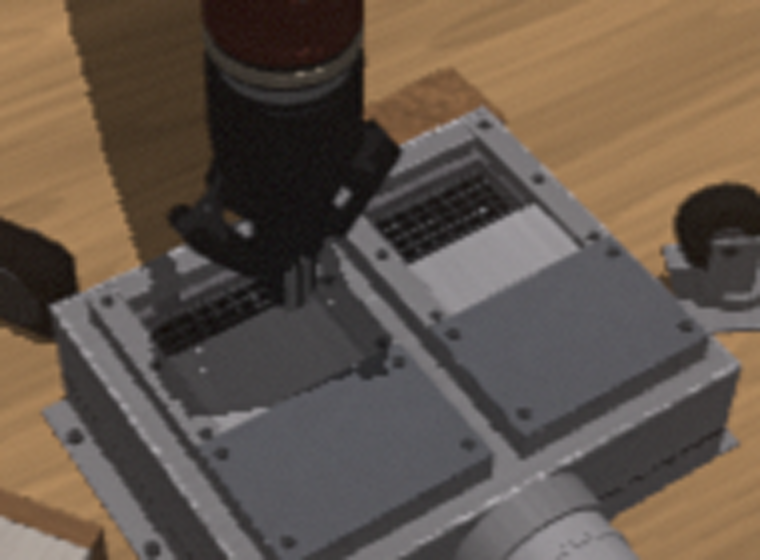

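Run:
```python
from h import *
c,s=np.cos(YAW),np.sin(YAW)
for uv,z in(((410,267),.102),((470,237),.102),((530,207),.102),((450,328),.112),((525,287),.112),((600,247),.112),((382,193),.11),((430,170),.11),((480,147),.11)):
  p=plane("scene",(uv[0]/4+190-.4,uv[1]/4+150-.4),z)[:2]-G["new"]; print(uv,c*p[0]+s*p[1],c*p[1]-s*p[0])
```

```text
(410, 267) -0.052601090101003625 -0.042270927955263035
(470, 237) -0.05297275007818038 0.0010117946644440916
(530, 207) -0.05335582767026323 0.045624188191159744
(450, 328) 0.004073399698319138 -0.054178724336196436
(525, 287) 0.002425018361543273 -0.0005711906336352546
(600, 247) 0.0013275907352289001 0.05475147090151597
(382, 193) -0.1046080080821825 -0.027427336395753746
(430, 170) -0.10493891821504286 0.007747317511957882
(480, 147) -0.10461940305993608 0.04481328219202029
```

>>> send_rows --series '[{"tx": 0.1, "ty": -0.6, "tz": 1.8, "wx": 0, "wy": -0.004, "wz": 0, "jaw": 1}, {"tx": 0, "ty": 0, "tz": 1.2, "wx": 0, "wy": 0, "wz": 0, "jaw": 1}, {"tx": 0, "ty": 0, "tz": 0.4, "wx": 0, "wy": 0, "wz": 0, "jaw": 1}, {"tx": 0, "ty": 0, "tz": 0.1, "wx": 0, "wy": 0, "wz": 0, "jaw": 1}]'

```text
t: 9.9
tool_pos: [0.5791, -0.0929, 0.1322]
tool_rot: [0.064, -3.138, -0.005]
contact_force: [-0.1, -0.8, 0.0]
opening: -0.0002
```

```bash
python3 d.py old -.028 0 .125
```

```text
t 9.9 pos [ 0.5791 -0.0929  0.1322] F [-0.1286 -0.8252  0.0148] x-axis [-0.9992 -0.0409  0.0031] shift cm [-0.0511 -0.5937  0.7199] turn [ 0.0033 -0.0031  0.0066]
```

>>> send_rows --series '[{"tx": 0, "ty": -0.4, "tz": 0.4, "wx": 0.003, "wy": -0.003, "wz": 0.006, "jaw": 1}, {"tx": 0, "ty": -0.15, "tz": 0.2, "wx": 0, "wy": 0, "wz": 0, "jaw": 1}, {"tx": 0, "ty": 0, "tz": 0.1, "wx": 0, "wy": 0, "wz": 0, "jaw": 1}]'

```text
t: 10.28
tool_pos: [0.5799, -0.0987, 0.1256]
tool_rot: [-0.055, 3.14, -0.001]
contact_force: [0.1, 0.0, -0.4]
opening: -0.0
```

```bash
python3 d.py old -.028 0 .122
```

```text
t 10.275 pos [ 0.5799 -0.0987  0.1256] F [ 0.1401  0.0435 -0.4376] x-axis [-0.9994 -0.0349 -0.0016] shift cm [ 0.0127 -0.0103  0.3619] turn [-0.0005  0.0016  0.0006]
```

>>> send_rows --series '[{"tx": 0, "ty": 0, "tz": 0.1, "wx": 0, "wy": 0.0016, "wz": 0, "jaw": 1}, {"tx": 0, "ty": 0, "tz": 0.1, "wx": 0, "wy": 0, "wz": 0, "jaw": 1}, {"tx": 0, "ty": 0, "tz": 0.1, "wx": 0, "wy": 0, "wz": 0, "jaw": 1}]'

```text
t: 10.65
tool_pos: [0.5803, -0.0989, 0.123]
tool_rot: [-0.054, 3.14, -0.001]
contact_force: [0.1, 1.1, -0.6]
opening: 0.0001
```

>>> send_rows --series '[{"tx": 0, "ty": 0, "tz": 0.07, "wx": 0, "wy": 0, "wz": 0, "jaw": 1}]'

```text
t: 10.78
tool_pos: [0.5803, -0.0988, 0.1223]
tool_rot: [-0.054, 3.14, -0.001]
contact_force: [-0.2, 0.3, 0.1]
opening: 0.0002
```

>>> send_rows --series '[{"tx": 0, "ty": 0, "tz": 0.07, "wx": 0, "wy": 0, "wz": 0, "jaw": 1}]'

```text
t: 10.9
tool_pos: [0.5803, -0.0988, 0.1215]
tool_rot: [-0.055, 3.14, -0.001]
contact_force: [-0.7, -0.1, 0.2]
opening: 0.0001
```

>>> send_rows --series '[{"tx": 0, "ty": 0, "tz": 0.07, "wx": 0, "wy": 0, "wz": 0, "jaw": 1}]'

```text
t: 11.02
tool_pos: [0.5803, -0.0988, 0.1208]
tool_rot: [-0.055, 3.14, -0.001]
contact_force: [-0.6, 0.5, 0.5]
opening: -0.0002
```

>>> send_rows --series '[{"tx": 0, "ty": 0, "tz": 0.07, "wx": 0, "wy": 0, "wz": 0, "jaw": 1}]'

```text
t: 11.15
tool_pos: [0.5803, -0.0988, 0.12]
tool_rot: [-0.055, 3.14, -0.001]
contact_force: [-0.4, 0.6, 0.2]
opening: 0.0003
```

>>> send_rows --series '[{"tx": 0, "ty": 0, "tz": 0.05, "wx": 0, "wy": 0, "wz": 0, "jaw": 1}]'

```text
t: 11.28
tool_pos: [0.5803, -0.0988, 0.1195]
tool_rot: [-0.055, 3.14, -0.001]
contact_force: [0.1, -0.7, 0.6]
opening: 0.0
```

>>> send_rows --series '[{"tx": 0, "ty": 0, "tz": 0.07, "wx": 0, "wy": 0, "wz": 0, "jaw": 1}]'

```text
t: 11.4
tool_pos: [0.5803, -0.0988, 0.1188]
tool_rot: [-0.055, 3.14, -0.001]
contact_force: [0.1, 1.0, -0.6]
opening: -0.0003
```

>>> send_rows --series '[{"tx": 0, "ty": 0, "tz": 0.07, "wx": 0, "wy": 0, "wz": 0, "jaw": 1}]'

```text
t: 11.52
tool_pos: [0.5803, -0.0988, 0.118]
tool_rot: [-0.055, 3.14, -0.001]
contact_force: [0.4, 0.2, 0.4]
opening: -0.0001
```

>>> send_rows --series '[{"tx": 0, "ty": 0, "tz": 0.06, "wx": 0, "wy": 0, "wz": 0, "jaw": 1}]'

```text
t: 11.65
tool_pos: [0.5803, -0.0988, 0.1174]
tool_rot: [-0.055, 3.14, -0.001]
contact_force: [-0.2, -0.0, -0.4]
opening: -0.0003
```

>>> send_rows --series '[{"tx": 0, "ty": 0, "tz": 0.07, "wx": 0, "wy": 0, "wz": 0, "jaw": 1}]'

```text
t: 11.78
tool_pos: [0.5803, -0.0988, 0.1166]
tool_rot: [-0.055, 3.14, -0.001]
contact_force: [0.6, -0.4, 0.3]
opening: 0.0001
```

>>> send_rows --series '[{"tx": 0, "ty": 0, "tz": 0.07, "wx": 0, "wy": 0, "wz": 0, "jaw": 1}]'

```text
t: 11.9
tool_pos: [0.5803, -0.0988, 0.1159]
tool_rot: [-0.055, 3.14, -0.001]
contact_force: [0.3, 0.3, -0.1]
opening: 0.0004
```

>>> send_rows --series '[{"tx": 0, "ty": 0, "tz": 0.06, "wx": 0, "wy": 0, "wz": 0, "jaw": 1}]'

```text
t: 12.02
tool_pos: [0.5803, -0.0988, 0.1152]
tool_rot: [-0.055, 3.14, -0.001]
contact_force: [-0.4, -0.3, -0.3]
opening: 0.0003
```

>>> send_rows --series '[{"tx": 0, "ty": 0, "tz": 0.07, "wx": 0, "wy": 0, "wz": 0, "jaw": 1}]'

```text
t: 12.15
tool_pos: [0.5803, -0.0988, 0.1145]
tool_rot: [-0.055, 3.14, -0.001]
contact_force: [-0.3, -0.4, -0.6]
opening: 0.0
```

>>> send_rows --series '[{"tx": 0, "ty": 0, "tz": 0.07, "wx": 0, "wy": 0, "wz": 0, "jaw": 1}]'

```text
t: 12.28
tool_pos: [0.5803, -0.0988, 0.1138]
tool_rot: [-0.055, 3.14, -0.001]
contact_force: [-0.2, 0.0, -0.4]
opening: 0.0002
```

>>> send_rows --series '[{"tx": 0, "ty": 0, "tz": 0.06, "wx": 0, "wy": 0, "wz": 0, "jaw": 1}]'

```text
t: 12.4
tool_pos: [0.5803, -0.0988, 0.1131]
tool_rot: [-0.055, 3.14, -0.001]
contact_force: [-0.5, -0.6, 0.6]
opening: 0.0001
```

>>> send_rows --series '[{"tx": 0, "ty": 0, "tz": 0.07, "wx": 0, "wy": 0, "wz": 0, "jaw": 1}]'

```text
t: 12.52
tool_pos: [0.5803, -0.0988, 0.1124]
tool_rot: [-0.054, 3.14, -0.001]
contact_force: [0.1, -0.6, 0.6]
opening: -0.0006
```

>>> send_rows --series '[{"tx": 0, "ty": 0, "tz": 0.07, "wx": 0, "wy": 0, "wz": 0, "jaw": 1}]'

```text
t: 12.65
tool_pos: [0.5803, -0.0988, 0.1116]
tool_rot: [-0.055, 3.14, -0.001]
contact_force: [-0.3, -0.9, 0.6]
opening: -0.0001
```

>>> send_rows --series '[{"tx": 0, "ty": 0, "tz": 0.06, "wx": 0, "wy": 0, "wz": 0, "jaw": 1}]'

```text
t: 12.78
tool_pos: [0.5803, -0.0988, 0.1109]
tool_rot: [-0.055, 3.14, -0.001]
contact_force: [-0.1, 1.1, 0.3]
opening: 0.0007
```

>>> send_rows --series '[{"tx": 0, "ty": 0, "tz": 0.07, "wx": 0, "wy": 0, "wz": 0, "jaw": 1}]'

```text
t: 12.9
tool_pos: [0.5803, -0.0988, 0.1106]
tool_rot: [-0.055, 3.14, -0.001]
contact_force: [-0.8, 0.2, 2.2]
opening: 0.0002
```

>>> send_rows --series '[{"tx": 0, "ty": 0, "tz": 0.07, "wx": 0, "wy": 0, "wz": 0, "jaw": 1}]'

```text
t: 13.02
tool_pos: [0.5803, -0.0989, 0.1103]
tool_rot: [-0.055, 3.141, -0.001]
contact_force: [-1.2, 0.0, 4.2]
opening: 0.0002
```

>>> send_rows --series '[{"tx": 0, "ty": 0, "tz": 0.06, "wx": 0, "wy": 0, "wz": 0, "jaw": 1}]'

```text
t: 13.15
tool_pos: [0.5804, -0.0989, 0.1102]
tool_rot: [-0.055, 3.141, -0.001]
contact_force: [-2.6, 0.5, 3.6]
opening: 0.0001
```

>>> send_rows --series '[{"tx": 0.05, "ty": 0, "tz": 0.1, "wx": 0, "wy": 0, "wz": 0, "jaw": 1}]'

```text
t: 13.28
tool_pos: [0.5803, -0.0989, 0.1099]
tool_rot: [-0.055, 3.139, -0.002]
contact_force: [-2.2, 0.9, 5.8]
opening: -0.0003
```

>>> send_rows --series '[{"tx": 0.05, "ty": 0, "tz": 0.1, "wx": 0, "wy": 0, "wz": 0, "jaw": 1}]'

```text
t: 13.4
tool_pos: [0.5803, -0.099, 0.1097]
tool_rot: [-0.055, 3.138, -0.002]
contact_force: [-3.2, 1.7, 7.0]
opening: 0.0002
```

>>> send_rows --series '[{"tx": 0.1, "ty": 0, "tz": 0.13, "wx": 0, "wy": 0, "wz": 0, "jaw": 1}]'

```text
t: 13.52
tool_pos: [0.5803, -0.099, 0.1096]
tool_rot: [-0.055, 3.136, -0.002]
contact_force: [-1.9, 1.3, 6.4]
opening: -0.0
```

>>> send_rows --series '[{"tx": 0.2, "ty": 0, "tz": 0.13, "wx": 0, "wy": 0, "wz": 0, "jaw": 1}]'

```text
t: 13.65
tool_pos: [0.5801, -0.099, 0.1099]
tool_rot: [-0.054, 3.131, -0.002]
contact_force: [3.5, 2.2, 5.0]
opening: 0.0001
```

>>> send_rows --series '[{"tx": 0.1, "ty": 0, "tz": 0.2, "wx": 0, "wy": 0.002, "wz": 0, "jaw": 1}]'

```text
t: 13.78
tool_pos: [0.5802, -0.099, 0.1093]
tool_rot: [-0.054, 3.13, -0.002]
contact_force: [-3.2, 1.8, 6.9]
opening: -0.0003
```

>>> send_rows --series '[{"tx": 0.1, "ty": 0, "tz": 0.2, "wx": 0, "wy": 0.002, "wz": 0, "jaw": 1}]'

```text
t: 13.9
tool_pos: [0.5802, -0.099, 0.109]
tool_rot: [-0.055, 3.129, -0.003]
contact_force: [-2.9, 1.4, 8.3]
opening: -0.0001
```

>>> send_rows --series '[{"tx": 0.3, "ty": 0, "tz": 0.24, "wx": 0, "wy": 0, "wz": 0, "jaw": 1}]'

```text
t: 14.02
tool_pos: [0.58, -0.0992, 0.1091]
tool_rot: [-0.054, 3.122, -0.003]
contact_force: [4.1, 2.2, 8.8]
opening: -0.0001
```

```bash
python3 d.py old -.028 0 .109
```

```text
t 14.025 pos [ 0.58   -0.0992  0.1091] F [4.0736 2.2354 8.7913] x-axis [-0.9992 -0.0347 -0.019 ] shift cm [0.016  0.0424 0.0101] turn [-0.0023  0.019   0.0004]
```

>>> send_rows --series '[{"tx": 0.3, "ty": 0, "tz": 0.24, "wx": 0, "wy": 0.006, "wz": 0, "jaw": 1}]'

```text
t: 14.15
tool_pos: [0.58, -0.0992, 0.1094]
tool_rot: [-0.054, 3.12, -0.004]
contact_force: [3.1, 2.8, 7.4]
opening: 0.0
```

>>> send_rows --series '[{"tx": 0.3, "ty": 0, "tz": 0.24, "wx": 0, "wy": 0.006, "wz": 0, "jaw": 1}]'

```text
t: 14.28
tool_pos: [0.58, -0.0992, 0.1095]
tool_rot: [-0.054, 3.118, -0.004]
contact_force: [3.6, 2.2, 6.7]
opening: -0.0001
```

>>> send_rows --series '[{"tx": 0.4, "ty": 0, "tz": 0.35, "wx": 0, "wy": 0.01, "wz": 0, "jaw": 1}]'

```text
t: 14.4
tool_pos: [0.5798, -0.0993, 0.1091]
tool_rot: [-0.053, 3.118, -0.005]
contact_force: [4.7, 2.6, 8.3]
opening: -0.0
```

>>> send_rows --series '[{"tx": 0.4, "ty": 0, "tz": 0.35, "wx": 0, "wy": 0.01, "wz": 0, "jaw": 1}]'

```text
t: 14.52
tool_pos: [0.5797, -0.0993, 0.1089]
tool_rot: [-0.053, 3.118, -0.006]
contact_force: [4.3, 3.7, 8.6]
opening: 0.0001
```

>>> send_rows --series '[{"tx": 0.5, "ty": 0.1, "tz": 0.42, "wx": -0.003, "wy": 0.012, "wz": 0, "jaw": 1}]'

```text
t: 14.65
tool_pos: [0.5793, -0.099, 0.1086]
tool_rot: [-0.053, 3.118, -0.004]
contact_force: [4.6, 0.8, 10.5]
opening: -0.0
```

```bash
python3 d.py old -.028 0 .109
```

```text
t 14.65 pos [ 0.5793 -0.099   0.1086] F [ 4.6084  0.7933 10.5196] x-axis [-0.9992 -0.0339 -0.0231] shift cm [-0.0539  0.0193 -0.038 ] turn [-0.0032  0.0231 -0.0005]
```

Starting to move, perhaps. Keep this balance.

>>> send_rows --series '[{"tx": 0.6, "ty": 0.03, "tz": 0.42, "wx": -0.002, "wy": 0.012, "wz": 0, "jaw": 1}]'

```text
t: 14.78
tool_pos: [0.5781, -0.0993, 0.1086]
tool_rot: [-0.053, 3.118, -0.004]
contact_force: [5.0, 1.2, 9.4]
opening: -0.0002
```

>>> send_rows --series '[{"tx": 0.6, "ty": 0.03, "tz": 0.4, "wx": -0.002, "wy": 0.012, "wz": 0, "jaw": 1}]'

```text
t: 14.9
tool_pos: [0.5768, -0.0994, 0.1086]
tool_rot: [-0.052, 3.118, -0.003]
contact_force: [6.0, 3.0, 9.6]
opening: -0.0001
```

>>> send_rows --series '[{"tx": 0.7, "ty": 0.08, "tz": 0.48, "wx": -0.003, "wy": 0.014, "wz": 0, "jaw": 1}]'

```text
t: 15.02
tool_pos: [0.5747, -0.0993, 0.1081]
tool_rot: [-0.052, 3.119, -0.001]
contact_force: [4.9, 2.1, 11.3]
opening: 0.0001
```

>>> send_rows --series '[{"tx": 0.7, "ty": 0.05, "tz": 0.46, "wx": -0.002, "wy": 0.014, "wz": 0, "jaw": 1}]'

```text
t: 15.15
tool_pos: [0.5727, -0.0995, 0.108]
tool_rot: [-0.052, 3.12, -0.001]
contact_force: [4.5, 2.1, 11.1]
opening: -0.0002
```

```bash
python3 d.py old -.028 0 .109;python3 - <<'E'
from h import *
im=ctrl.get_image("scene")[:,:,::-1]
cv2.imwrite("pics/s6.png",cv2.resize(im[160:280,190:330],None,fx=5,fy=5,interpolation=cv2.INTER_CUBIC))
E
```

```text
t 15.15 pos [ 0.5727 -0.0995  0.108 ] F [ 4.5099  2.1    11.0937] x-axis [-0.9992 -0.0332 -0.0211] shift cm [-0.7161  0.048  -0.083 ] turn [-0.001   0.0211 -0.001 ]
```

View pics/s6.png

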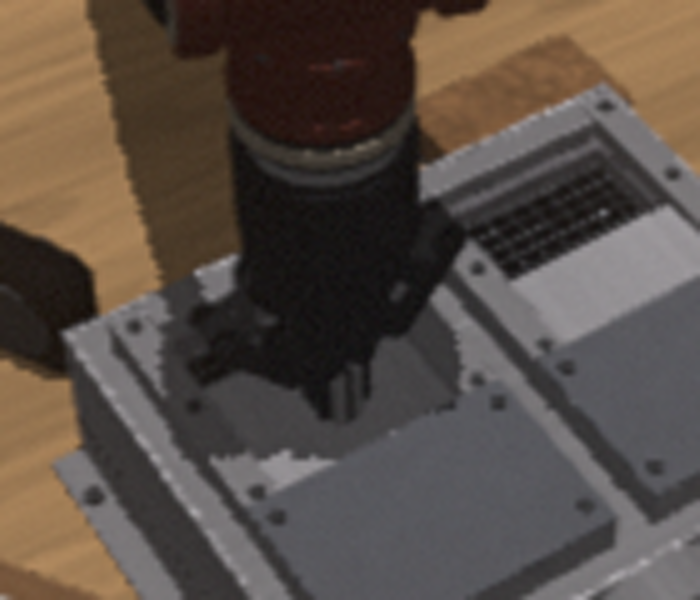

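>>> send_rows --series '[{"tx": 0.75, "ty": 0.07, "tz": 0.44, "wx": -0.001, "wy": 0.014, "wz": 0, "jaw": 1}]'

```text
t: 15.32
tool_pos: [0.57, -0.0995, 0.1081]
tool_rot: [-0.052, 3.121, -0.002]
contact_force: [4.4, 2.3, 10.9]
opening: -0.0001
```

>>> send_rows --series '[{"tx": 0.75, "ty": 0.07, "tz": 0.44, "wx": -0.001, "wy": 0.014, "wz": 0, "jaw": 1}]'

```text
t: 15.45
tool_pos: [0.5674, -0.0996, 0.108]
tool_rot: [-0.051, 3.123, -0.004]
contact_force: [4.9, 2.1, 9.8]
opening: 0.0001
```

>>> send_rows --series '[{"tx": 0.75, "ty": 0.07, "tz": 0.44, "wx": -0.001, "wy": 0.014, "wz": 0, "jaw": 1}]'

```text
t: 15.58
tool_pos: [0.5647, -0.0997, 0.1079]
tool_rot: [-0.051, 3.124, -0.006]
contact_force: [5.6, 1.3, 10.5]
opening: -0.0002
```

>>> send_rows --series '[{"tx": 0.8, "ty": 0.06, "tz": 0.45, "wx": -0.002, "wy": 0.014, "wz": 0, "jaw": 1}]'

```text
t: 15.7
tool_pos: [0.5616, -0.0998, 0.1077]
tool_rot: [-0.051, 3.125, -0.006]
contact_force: [4.9, 2.3, 11.4]
opening: -0.0002
```

>>> send_rows --series '[{"tx": 0.8, "ty": 0.06, "tz": 0.45, "wx": -0.002, "wy": 0.014, "wz": 0, "jaw": 1}]'

```text
t: 15.82
tool_pos: [0.5584, -0.1, 0.1075]
tool_rot: [-0.05, 3.127, -0.006]
contact_force: [5.4, 1.7, 10.6]
opening: -0.0001
```

>>> send_rows --series '[{"tx": 0.8, "ty": 0.06, "tz": 0.45, "wx": -0.002, "wy": 0.014, "wz": 0, "jaw": 1}]'

```text
t: 15.95
tool_pos: [0.5552, -0.1001, 0.1073]
tool_rot: [-0.05, 3.128, -0.005]
contact_force: [4.8, 1.1, 11.2]
opening: -0.0001
```

```bash
python3 d.py old -.028 0 .109
```

```text
t 15.95 pos [ 0.5552 -0.1001  0.1073] F [ 4.8477  1.1104 11.1614] x-axis [-0.9994 -0.0321 -0.0131] shift cm [-2.4632  0.0521 -0.1391] turn [-0.0036  0.0131 -0.0023]
```

>>> send_rows --series '[{"tx": 0.8, "ty": 0.05, "tz": 0.43, "wx": -0.002, "wy": 0.013, "wz": -0.002, "jaw": 1}]'

```text
t: 16.08
tool_pos: [0.552, -0.1002, 0.1072]
tool_rot: [-0.053, 3.128, -0.005]
contact_force: [5.4, 2.2, 10.4]
opening: 0.0
```

>>> send_rows --series '[{"tx": 0.8, "ty": 0.05, "tz": 0.43, "wx": -0.002, "wy": 0.012, "wz": 0, "jaw": 1}]'

```text
t: 16.2
tool_pos: [0.5487, -0.1004, 0.1071]
tool_rot: [-0.053, 3.128, -0.004]
contact_force: [4.3, 2.4, 9.5]
opening: 0.0001
```

>>> send_rows --series '[{"tx": 0.7, "ty": 0.05, "tz": 0.43, "wx": -0.002, "wy": 0.012, "wz": 0, "jaw": 1}]'

```text
t: 16.32
tool_pos: [0.5464, -0.1004, 0.1069]
tool_rot: [-0.052, 3.128, -0.003]
contact_force: [5.1, 1.6, 10.4]
opening: -0.0
```

>>> send_rows --series '[{"tx": 0.7, "ty": 0.05, "tz": 0.44, "wx": -0.002, "wy": 0.012, "wz": 0, "jaw": 1}]'

```text
t: 16.45
tool_pos: [0.5441, -0.1006, 0.1067]
tool_rot: [-0.052, 3.127, -0.003]
contact_force: [4.9, 2.7, 9.5]
opening: -0.0003
```

>>> send_rows --series '[{"tx": 0.7, "ty": 0.05, "tz": 0.43, "wx": -0.002, "wy": 0.012, "wz": 0, "jaw": 1}]'

```text
t: 16.58
tool_pos: [0.5419, -0.1006, 0.1066]
tool_rot: [-0.052, 3.127, -0.002]
contact_force: [4.3, 2.1, 11.5]
opening: -0.0
```

>>> send_rows --series '[{"tx": 0.7, "ty": 0.05, "tz": 0.43, "wx": -0.002, "wy": 0.012, "wz": 0, "jaw": 1}]'

```text
t: 16.7
tool_pos: [0.5396, -0.1007, 0.1065]
tool_rot: [-0.051, 3.126, -0.001]
contact_force: [4.9, 3.2, 10.1]
opening: 0.0001
```

>>> send_rows --series '[{"tx": 0.7, "ty": 0.08, "tz": 0.44, "wx": -0.003, "wy": 0.012, "wz": 0, "jaw": 1}]'

```text
t: 16.82
tool_pos: [0.5377, -0.1007, 0.1063]
tool_rot: [-0.051, 3.125, 0.0]
contact_force: [7.0, 1.9, 9.7]
opening: -0.0
```

>>> send_rows --series '[{"tx": 0.7, "ty": 0.08, "tz": 0.44, "wx": -0.003, "wy": 0.012, "wz": 0, "jaw": 1}]'

```text
t: 16.95
tool_pos: [0.5362, -0.1009, 0.1065]
tool_rot: [-0.05, 3.122, 0.001]
contact_force: [7.9, 2.2, 9.0]
opening: -0.0003
```

```bash
python3 d.py old -.028 0 .109;python3 - <<'E'
from h import *
im=ctrl.get_image("scene")[:,:,::-1]
cv2.imwrite("pics/s7.png",cv2.resize(im[160:280,190:330],None,fx=5,fy=5,interpolation=cv2.INTER_CUBIC))
E
```

```text
t 16.95 pos [ 0.5362 -0.1009  0.1065] F [7.8551 2.2204 9.0484] x-axis [-0.9993 -0.0323 -0.0188] shift cm [-4.3705  0.0764 -0.1716] turn [ 0.0002  0.0188 -0.002 ]
```

View pics/s7.png

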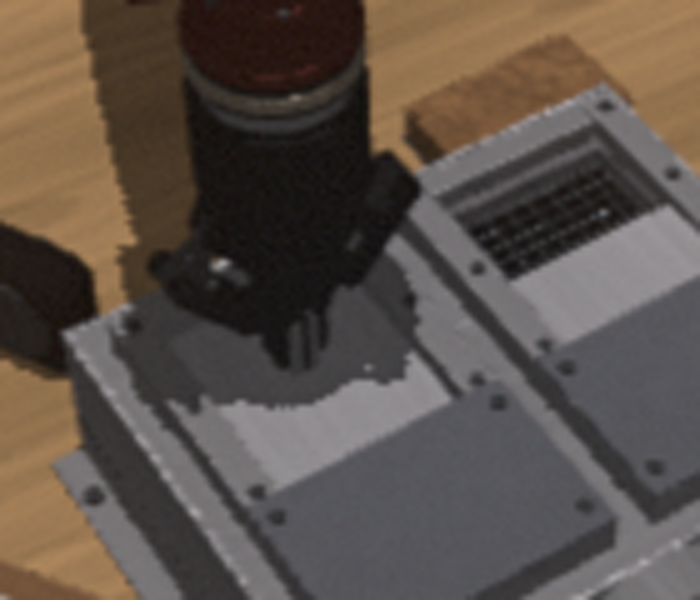

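>>> send_rows --series '[{"tx": 0, "ty": 0, "tz": -0.4, "wx": 0, "wy": 0, "wz": 0, "jaw": 1}, {"tx": 0, "ty": 0, "tz": -1, "wx": 0, "wy": 0, "wz": 0, "jaw": 1}, {"tx": 0, "ty": 0, "tz": -4, "wx": 0, "wy": 0, "wz": 0, "jaw": 1}, {"tx": 0, "ty": 0, "tz": -6, "wx": 0, "wy": 0, "wz": 0, "jaw": 1}, {"tx": 0, "ty": 0, "tz": -6, "wx": 0, "wy": 0, "wz": 0, "jaw": 1}]'

```text
t: 17.62
tool_pos: [0.5291, -0.1, 0.277]
tool_rot: [-0.05, 3.135, 0.008]
contact_force: [0.7, -0.4, -0.1]
opening: 0.0001
```

>>> send_rows --series '[{"tx": 5, "ty": 0, "tz": -3, "wx": 0, "wy": 0, "wz": 0, "jaw": 1}, {"tx": 4, "ty": -4, "tz": 0, "wx": 0, "wy": 0, "wz": 0, "jaw": 1}, {"tx": 2, "ty": -5, "tz": 0, "wx": 0, "wy": 0, "wz": 0, "jaw": 1}, {"tx": 0, "ty": -5, "tz": 0, "wx": 0, "wy": 0, "wz": 0, "jaw": 1}, {"tx": 0, "ty": -5, "tz": 0, "wx": 0, "wy": 0, "wz": 0, "jaw": 1}]'

```text
t: 18.25
tool_pos: [0.4238, -0.2965, 0.3141]
tool_rot: [-0.06, 3.124, -0.002]
contact_force: [-0.2, 0.7, 0.2]
opening: 0.0001
```

Run:
```python
from h import *
print(ctrl.get_obs()["tool_pos"],ctrl.get_obs()["contact_force"])
im=ctrl.get_image("scene")[:,:,::-1]; cv2.imwrite("pics/s8f.png",im)
cv2.imwrite("pics/s8.png",cv2.resize(im[165:335,160:400],None,fx=3.3,fy=3.3,interpolation=cv2.INTER_CUBIC))
im=ctrl.get_image("top")[:,:,::-1]; cv2.imwrite("pics/t8.png",im)
```

```text
[ 0.4237864  -0.2964888   0.31408782] [-0.19211759  0.72050545  0.1527516 ]
```

View pics/s8.png

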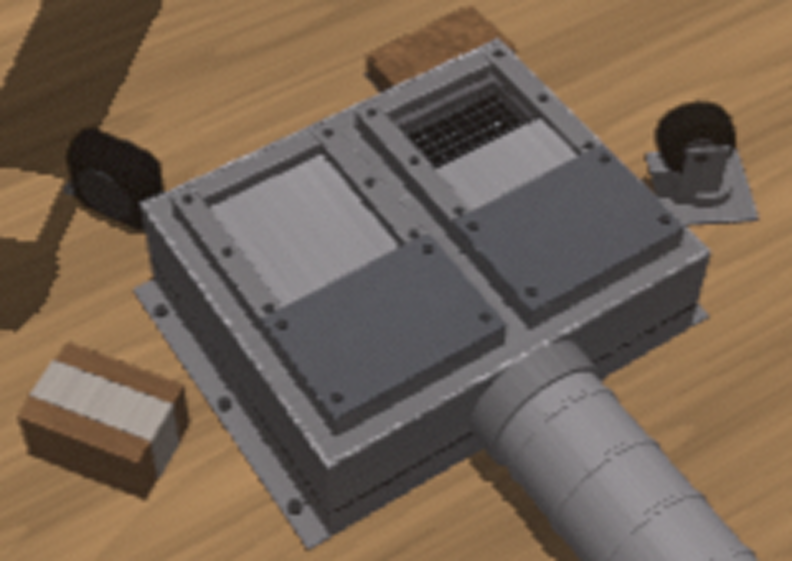

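View pics/t8.png

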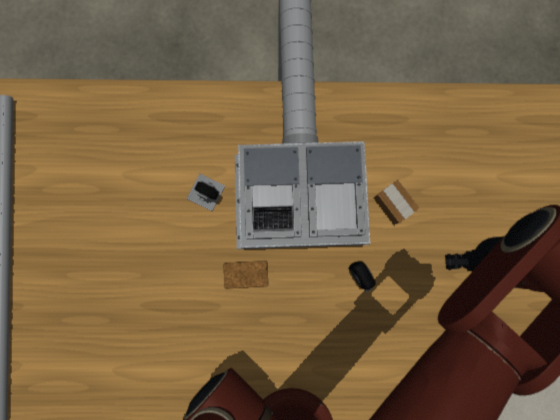

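Run:
```python
import cv2,numpy as np
a=cv2.imread("pics/top0.png")[180:245,225:385];b=cv2.imread("pics/t8.png")[180:245,225:385]
cv2.imwrite("pics/cmp.png",np.vstack([cv2.resize(x,None,fx=4.6,fy=4.6,interpolation=cv2.INTER_CUBIC) for x in(a,b)]))
g=cv2.cvtColor(cv2.imread("pics/t8.png"),6); print("old col335",g[222:246,335]); print("new col 272",g[195:215,272])
g=cv2.cvtColor(cv2.imread("pics/top0.png"),6); print("ref new shut col272",g[222:246,272])
```

```text
old col335 [159 159 159 158 158 159 154 144 133 129 130 131 134 109 107 127 130 130
 131 130 131 147 123  65]
new col 272 [161 162 161 162 162 161 162 162 162 160 146 101  43  34  33  16  25  44
  39  28]
ref new shut col272 [154 154 153 155 155 154 153 137 106 112 126 126 127 127 130 106 101 122
 126 126 127 128 128 141]
```

View pics/cmp.png

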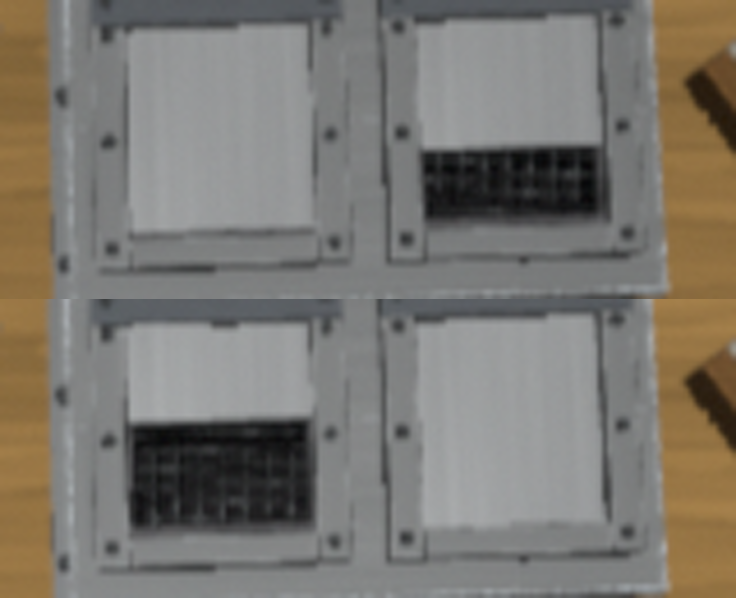

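Run:
```python
from h import *
def edge(f,col,r0,r1):
    g=cv2.cvtColor(cv2.imread(f),6).astype(float)[:,col-12:col+13]
    d=np.diff(g[r0:r1].mean(1)); i=d.argmin(); print(f,col,r0+i+.5,g[r0:r1].mean(1).round())
edge("pics/top0.png",272,222,234);edge("pics/t8.png",272,198,212);edge("pics/top0.png",335,204,218);edge("pics/t8.png",335,222,236)
for r in(228.6,229,229.4): print(r,plane("top",(272,r),.0993)[0])
for r in(205.5,206,206.5): print(r,plane("top",(272,r),.1028)[0])
print(plane("top",(335,229.5),.1075)[0], gp("old",-.11,0,0),gp("new",-.11,0,0))
```

```text
pics/top0.png 272 229.5 [155. 155. 155. 155. 155. 155. 154. 139. 109. 110. 125. 125.]
pics/t8.png 272 206.5 [162. 161. 161. 162. 162. 162. 161. 149. 104.  44.  32.  29.  15.  22.]
pics/top0.png 335 211.5 [150. 150. 150. 150. 150. 150. 148. 125.  74.  31.  30.  29.  28.  32.]
pics/t8.png 335 234.5 [160. 160. 160. 160. 160. 160. 151. 139. 131. 129. 129. 130. 130. 106.]
228.6 0.4978839005193712
229 0.49693687882746307
229.4 0.49599006840308013
205.5 0.5524537940767459
206 0.5512590242557476
206.5 0.5500645897469106
0.4956915313716903 [ 0.4978647  -0.10157226  0.        ] [0.4926647  0.04832774 0.        ]
```

Run:
```python
from h import *
c=C["top"]; print("cam",-c["R"].T@c["t"])
for f in("pics/top0.png","pics/t8.png"):
  g=cv2.cvtColor(cv2.imread(f),6).astype(float)
  for col in(265,272,280): print(f,col,"cover",g[180:192,col-3:col+4].mean(1).round())
  print("bar",g[226:246,262:284].mean(1).round())
  print("sheet",g[200:212,262:284].mean(1).round())
```

```text
cam [0.42100805 0.0363318  1.05845265]
pics/top0.png 265 cover [ 89.  90.  90.  90.  81.  78. 120. 148. 150. 151. 151. 151.]
pics/top0.png 272 cover [ 89.  89.  90.  89.  78.  75. 120. 148. 151. 151. 151. 151.]
pics/top0.png 280 cover [ 90.  90.  90.  89.  83. 119. 147. 150. 151. 150. 150. 150.]
bar [155. 155. 154. 138. 108. 111. 125. 126. 126. 127. 127. 101.  87. 113.
 125. 126. 128. 128. 130. 139.]
sheet [152. 152. 152. 152. 152. 152. 152. 153. 153. 153. 153. 153.]
pics/t8.png 265 cover [ 95.  96.  95.  95.  94. 131. 157. 161. 161. 161. 162. 163.]
pics/t8.png 272 cover [ 94.  95.  95.  94.  85.  92. 135. 157. 159. 159. 159. 160.]
pics/t8.png 280 cover [ 95.  95.  95.  95.  88. 126. 155. 158. 158. 158. 158. 158.]
bar [ 41.  46.  53.  72.  87. 115. 132. 133. 134. 135. 134. 107.  92. 120.
 132. 133. 135. 135. 138. 148.]
sheet [161. 162. 162. 162. 160. 148. 103.  42.  33.  31.  16.  22.]
```

Run:
```python
from h import *
a=cv2.imread("pics/scene0.png");b=cv2.imread("pics/s8f.png")
r=lambda x:cv2.resize(x[180:240,265:345],None,fx=5,fy=5,interpolation=cv2.INTER_LANCZOS4)
cv2.imwrite("pics/cmp2.png",np.vstack([r(b),r(a)]))
b=cv2.imread("pics/t8.png");a=cv2.imread("pics/top0.png")
r=lambda x:cv2.resize(x[176:246,240:304],None,fx=6,fy=6,interpolation=cv2.INTER_LANCZOS4)
cv2.imwrite("pics/cmp3.png",np.hstack([r(b),r(a)]))
```

```text
(no output)
```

View pics/cmp2.png

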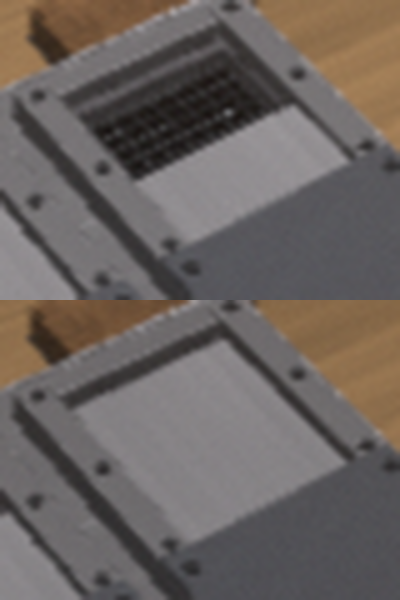

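View pics/cmp3.png

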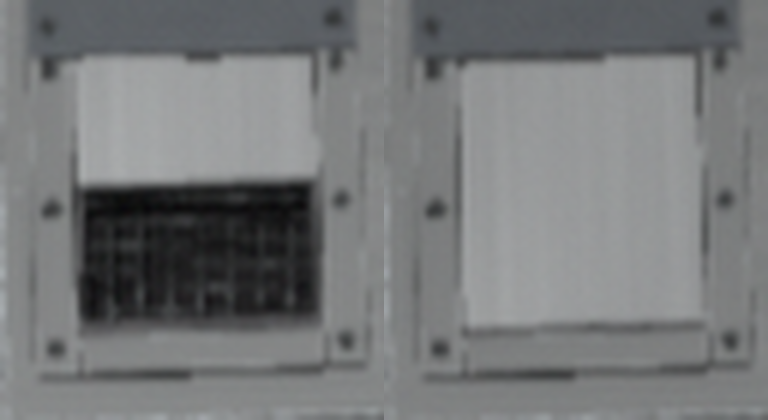

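Run:
```python
from h import *
c,s=np.cos(YAW),np.sin(YAW)
f=lambda u,v,z:(lambda p:(c*p[0]+s*p[1],c*p[1]-s*p[0]))(plane("scene",(u/5+265-.4,v/5+180-.4),z)[:2]-G["new"])
for n,u,v in(("shutL",222,38),("shutR",75,105)): print(n,f(u,v,.0993))
for z in(.1015,.103): 
  for n,u,v in(("openL",298,105),("openR",133,182)): print(n,f(u,v,z))
for n,u,v in(("holes front",230,5),("mid",298,73),("back",367,146)): print(n,f(u,v,.11))
```

```text
shutL (np.float64(-0.11129804314280867), np.float64(0.04860196650657914))
shutR (np.float64(-0.11243289904714002), np.float64(-0.03785296729114756))
openL (np.float64(-0.052968439207981034), np.float64(0.05170134454617661))
openR (np.float64(-0.05498391795805588), np.float64(-0.043171676547572035))
openL (np.float64(-0.051911888677460216), np.float64(0.050748001703241646))
openR (np.float64(-0.053923701711918647), np.float64(-0.04395246608772816))
holes front (np.float64(-0.11961363363783865), np.float64(0.058645027475945646))
mid (np.float64(-0.06395936698195734), np.float64(0.059040189975004806))
back (np.float64(-0.008348236660777886), np.float64(0.05785124993976736))
```

```bash
python3 -c "
from station import ctrl
print(ctrl.finish_job())"
```

```text
the job is handed in; nothing more can be done
None
```

I changed the inlets over and handed the job in at about 18 s of the 72 s allowed. No verdict was reported, so the result rests on the checks below.

- **New inlet (left gate):** I pressed with about 9–11 N and slid the shutter back until the push rose to 7.7–9.5 N. That is more than its 4–6 N drag, so it had reached its end stop.
- **Old inlet (right gate):** I then dragged this shutter forward with about 9–11 N of press until the pull rose to 7–8 N at the front stop. The new inlet stood open throughout.
- **Forces:** The highest gate load I read was about 14.5 N combined, or about 20.4 N if press and push are simply added. Both are under the 22 N limit, though readings come only at the end of each move, so a brief peak in between could have been missed.

**Last checks**
- **New shutter:** The views disagreed slightly. The scene view showed 58–59 mm of travel. The top view gave 55–56 mm from the front edge, which was partly shaded. It also showed 49–50 mm still exposed, which means fully open. With the stop force, I took it as fully open.
- **Old shutter:** It lies against the front bar with no gap or wire guard showing.
- **Surroundings:** The bystanders look the same as in the first pictures (checked by eye, not measured). The arm is clear of everything and its contact force reads zero within noise.

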